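# Make up two guest kits in the laundry

## Robot

A 6-joint arm with a two-finger parallel gripper is mounted at the origin on a cart in front of the work surface, level with it; the furniture and walls round the work are solid. World frame = base frame: x ahead of the robot, y to its left, z up, the work surface at z = 0. Lengths are in mm, angles in degrees, forces in N, time in s.
With the tool pointing down it reaches from about 300 to 850 mm from the base axis. Payload 4.2 kg.
Tool frame: the origin (TCP) lies midway between the tips of the shut fingers; the grasp point (between the pads) lies 19 mm behind it; z points along the fingers, y is the line along which they close (so a half turn about z gives the same grasp; the last joint's range is limited). The gripper opens to 91 mm and grips with 3 to 60 N. Pads are 32 mm wide; open, the fingers measure 118 mm over their backs; the gripper's body (76 mm by 178 mm) begins 60 mm behind the grasp point.
Start: joints at [75.917, 18.312, 89.639, -0, 72.044, -1.146], TCP at [128.736, 560.422, 191.176] pointing down, gripper open.
Joint ranges: [-177.97, 177.97], [-48.28, 115.42], [12.27, 149.76], [-77.06, 257.06], [2.81, 150.46], [-146.56, 146.56]. Speed limits (degrees/s): [147.25, 147.25, 180, 180, 180, 180].

## Interface

Orientations are given as [roll, pitch, yaw] about the fixed x, y, z axes, in that order (R = Rz(yaw) Ry(pitch) Rx(roll)).
In Python, from workcell import env gives the robot as it stands.
- The arm moves only by the shell command python3 -m jog 'ROWS' [FORCE]. ROWS is a JSON object of lists of equal length, an entry for each row: "jaw": the finger opening in mm, from 0 to 91.2; "slide": the shift along the tool's x, y, z in units of 30 mm (1.0 is 30 mm), a list of three; "spin": the turn about the tool's z in units of 8 degrees (1.0 is 8 degrees). In form: {"jaw": [jaw, ...], "slide": [[dx, dy, dz], ...], "spin": [spin, ...]}. A call has 1 to 10 rows; each row shifts and turns the commanded pose from where the row before left it, along the tool's axes as they then stand; what a row does not reach is not made up. A row lasts 1/10 s, in which the tool goes at most 50 mm and 8.59 degrees, less where a joint would pass 70% of its speed; a pose out of reach is approached as far as the arm can. A call is refused whole if a number of a shift passes 1 or a number of a turn 1, either way. A call with a gripper value outside its range is refused whole. The fingers move at their own pace and stop on an object; FORCE is the grip in N (left out, the last holds). Time passes only in rows, so rows that do not move let the fingers close. It gives the time, the measured TCP pose, the force, the opening and the grip force at its end, in the units of the state.
- env.state(): the state, without advancing time (a new reading comes with each control period).
- env.grab_frame(name): name is "scene" or "top"; returns the picture (420x560x3 uint8, red, green, blue); there is no depth.
- env.camera_model(name): a dict with "fx", "fy", "cx", "cy" (pixels), "D" ([k1, k2, p1, p2, k3] as OpenCV has them; the pictures are not rectified), "camera_from_world" (4x4, takes a point from world to camera coordinates). Camera axes: x right, y up, looking along -z (the intrinsics and any distortion apply to the point x, -y, -z); pixel columns grow to the right and rows downward; lengths in mm; the calibration is good to about 2 mm. A picture is of the moment at which its call begins. camera_model takes no time and is no camera call.
- env.job_done(): hands the job in; it is judged then, once.
The state is a dict: "time_s": time; "qpos": joint angles; "qvel": joint speeds; "effort": joint torques, N m; "ee_pos": TCP position; "ee_rot": TCP orientation; "force": force on the tool from outside, world axes, zero at the start; "torque": the same for the moment, N m; "gripper_width": finger opening in mm; "gripper_force": force on a finger pad.
Only numpy, scipy, OpenCV 4.12 (cv2) and the standard library are available. Lean on these libraries where they do the work, as an engineer would, in place of code of your own. Each camera call takes 0.05 s, during which the arm holds its last target. There are 200 camera calls.

## Task

Make up the two guest kits from the stock around the trays, each thing resting inside its own bay. The blue tray is the stain kit: stand the brown dropper bottle upright in its small bay and lay the green peg strip flat in its large bay. The yellow tray is the coffee kit: stand the dark blue pod, lid up, in its small bay and put the mandarin in its large bay; leave the teaspoon and the spice jar where they are.

Things in the scene. Friction and masses are not known exactly. Their poses are not given: they have to be found in the camera images.
- tray_blue: Blue open kit tray. 108 mm (its x) by 178 mm (y), plus an 8 mm lip at each y end; fixed. Floor 3 mm thick, walls and divider 4 mm thick, tops 14 mm above the worktop. Origin: centre of the underside, z up. Two bays, each 100 mm inside along x: the small one 66 mm along y, centred at y = -0.052; the large one 100 mm along y, centred at y = +0.035.
- tray_yellow: Yellow open kit tray. 108 mm (its x) by 178 mm (y), plus an 8 mm lip at each y end; fixed. Floor 3 mm thick, walls and divider 4 mm thick, tops 14 mm above the worktop. Origin: centre of the underside, z up. Two bays, each 100 mm inside along x: the small one 66 mm along y, centred at y = -0.052; the large one 100 mm along y, centred at y = +0.035.
- dropper_bottle: Small brown glass dropper bottle with a black teat, standing, round, 34 mm across up to about 55 mm high, narrower above, 102 mm high. Origin at the centre of its underside, z up along its axis.
- peg_strip: Green plastic peg strip, lying flat: 15 mm wide (its x), 72 mm long (its y), 12 mm high. Origin at the centre of its underside, z up.
- pod_blue: Dark blue coffee pod standing lid up, 37 mm across the rim at the top, tapering below, 29 mm high. Origin at the centre of its underside, z up. Its lid is off-white.
- mandarin_center (a point): Centre of the orange mandarin, a slightly flat ball 58 mm across and 53 mm high; 26.5 mm above what it rests on.
- teaspoon: Steel teaspoon lying flat, 131 mm long (its x), 28 mm wide at the bowl, 9 mm high. Origin at the centre of its underside. Not part of either kit.
- spice_jar: Clear spice jar with an ochre cap, standing, 42 mm across, 96 mm high. Origin at the centre of its underside, z up. Not part of either kit.
Mind the look-alikes: they are no part of the job. Of the things that look like the part that bears mandarin_center, the middle-sized one is meant.

How it is judged (in metres and radians):
At the end, for the whole second after the job is handed in: Blue tray: bottle upright (0.15 rad) on the small bay's floor, peg strip flat on the large bay's floor. Yellow tray: dark blue pod lid up (0.15 rad) on the small bay's floor, mandarin on the large bay's floor. All wholly inside and at rest; teaspoon and spice jar within 30 mm of their start (x of dropper_bottle in the frame of tray_blue between -0.036 and 0.036 m and y of dropper_bottle in the frame of tray_blue between -0.071 and -0.033 m and z of dropper_bottle in the frame of tray_blue between -0.002 and 0.008 m and angle between each of dropper_bottle, pod_blue's own z axis and vertical below 0.15 rad and x of peg_strip in the frame of tray_blue between -0.045 and 0.045 m and y of peg_strip in the frame of tray_blue between -0.01 and 0.08 m and z of peg_strip in the frame of tray_blue between -0.002 and 0.0065 m and angle between peg_strip's own z axis and vertical below 0.1 rad and x of pod_blue in the frame of tray_yellow between -0.035 and 0.035 m and y of pod_blue in the frame of tray_yellow between -0.07 and -0.034 m and z of pod_blue in the frame of tray_yellow between -0.002 and 0.008 m and x of mandarin_center in the frame of tray_yellow between -0.026 and 0.026 m and y of mandarin_center in the frame of tray_yellow between 0.009 and 0.061 m and z of mandarin_center in the frame of tray_yellow between 0.022 and 0.038 m and linear speed of each of dropper_bottle, peg_strip, pod_blue below 0.02 m/s and distance of each of teaspoon, spice_jar from where it was at the start of the episode below 0.03 m); the robot touches nothing.
It fails at once if the teaspoon is moved more than 30 mm or tipped over (distance of teaspoon from where it was at the start of the episode above 0.03 m or angle between teaspoon's own z axis and vertical above 0.5 rad).
It fails at once if the spice jar is moved more than 30 mm or tipped over (distance of spice_jar from where it was at the start of the episode above 0.03 m or angle between spice_jar's own z axis and vertical above 0.5 rad).
It also fails if it takes over 102 s, if anything falls off the work surface, if the arm or the gripper's body presses on something with over 40 N, if the wrist force passes 120 N, or if a joint passes its speed limit or range.

## Working session

There is one attempt and no reset: what is moved stays moved. The work goes in short steps, Python scripts to look and compute and a shell command to move; the robot and the scene stay as the last step left them, time stands still between calls to the robot, and variables do not carry over. Pictures are saved under pics/ and viewed, at most 14 in all, crops included, and the job is handed in when it is done.

```bash
ls; mkdir -p pics
cat > h.py <<'E'
import numpy as np, cv2
from workcell import env
def cam(n):
    m=env.camera_model(n);K=np.array([[m['fx'],0,m['cx']],[0,m['fy'],m['cy']],[0,0,1.]])
    return K,np.array(m['D'],float),np.array(m['camera_from_world'],float)
def ray(n,uv):
    K,D,T=cam(n);p=cv2.undistortPoints(np.array(uv,float).reshape(-1,1,2),K,D).reshape(-1,2)
    d=np.c_[p[:,0],-p[:,1],-np.ones(len(p))]@T[:3,:3]
    return -T[:3,:3].T@T[:3,3],d
def onz(n,uv,z):
    c,d=ray(n,uv);return c+d*((z-c[2])/d[:,2])[:,None]
def proj(n,P):
    K,D,T=cam(n);P=np.array(P,float).reshape(-1,3)@T[:3,:3].T+T[:3,3]
    P=P*[1,-1,-1];return cv2.projectPoints(P,np.zeros(3),np.zeros(3),K,D)[0].reshape(-1,2)
def grab(n,f):
    im=env.grab_frame(n)[:,:,::-1].copy();cv2.imwrite(f,im);return im
E
python3 - <<'E'
from h import *
for n in('scene','top'):
    grab(n,f'pics/{n}0.png'); K,D,T=cam(n); print(n,K[0,0],D,-T[:3,:3].T@T[:3,3])
print(env.state())
E
```

```text
pics
scene 399.03500227583805 [-0.0499342  0.         0.         0.         0.       ] [ -28.61893088 -489.56837871  681.54152294]
top 391.1284793728177 [-0.03758289  0.          0.          0.          0.        ] [ 309.92027897  -75.42190728 1016.34965103]
{'time_s': 0.1, 'qpos': array([ 7.59152574e+01,  1.83460191e+01,  8.96983092e+01, -2.19874598e-03,
        7.20445185e+01, -1.14681527e+00]), 'qvel': array([-0.13209872, -0.12650925, -0.23344072,  0.05302096,  0.00327273,
        0.02558279]), 'effort': array([ 2.80999620e-04, -4.13337278e+01, -2.32509470e+01,  7.28666992e-02,
        4.19552845e-02, -7.07574509e-05]), 'ee_pos': array([128.64279179, 559.92820365, 190.43152726]), 'ee_rot': array([-1.79911129e+02,  3.11975061e-04,  1.67062752e+02]), 'force': array([-0.39746018, -0.63479391,  0.3339646 ]), 'torque': array([ 0.02434486, -0.02719716, -0.01526698]), 'gripper_force': 0.0, 'gripper_width': 90.85070963036047}
```

View pics/top0.png

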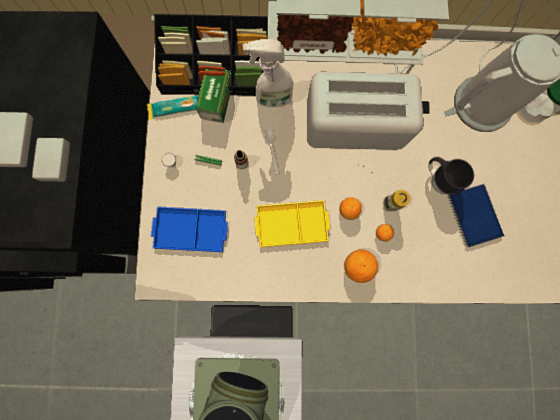

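View pics/scene0.png

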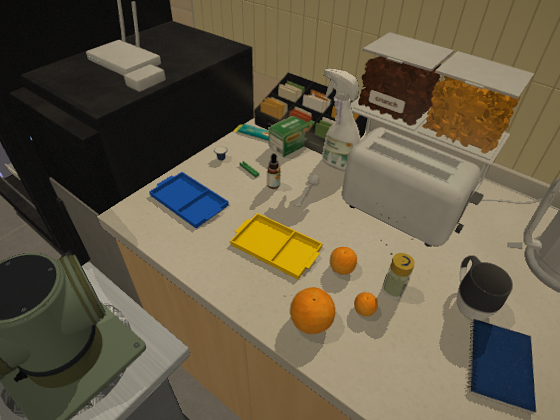

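The top view shows pod (168,160), peg strip (208,160), bottle (240,158), spoon (270,150), blue tray (190,230) and yellow tray (292,224), each with its small bay on the right. The jar is at (398,200). Mandarin candidates are large (361,266), middle (350,208) and small (385,232), so I choose the middle one. For the strip, the teal packet (173,107) and the green box (213,95) could be mistaken for it. For the bottle, it's the spray bottle (273,85) or the jar. For the pod, the white blocks at the left are possible.

```bash
cat > m.py <<'E'
from h import *
def comps(im,lo,hi,amin,roi=None):
    hsv=cv2.cvtColor(im,cv2.COLOR_BGR2HSV);m=cv2.inRange(hsv,np.array(lo),np.array(hi))
    if roi: k=np.zeros_like(m);x0,y0,x1,y1=roi;k[y0:y1,x0:x1]=255;m&=k
    cs=cv2.findContours(m,cv2.RETR_EXTERNAL,cv2.CHAIN_APPROX_NONE)[0]
    return [c for c in cs if cv2.contourArea(c)>=amin]
E
python3 - <<'E'
from m import *
np.set_printoptions(precision=1,suppress=True)
im=cv2.imread('pics/top0.png');sc=cv2.imread('pics/scene0.png')
for nm,lo,hi,roi in(('blue',(105,150,60),(125,255,255),(140,195,240,260)),('yel',(20,150,120),(33,255,255),(245,190,340,255))):
    c=max(comps(im,lo,hi,300,roi),key=len)
    h=onz('top',c.reshape(-1,2),14)[:,:2].astype(np.float32)
    r=cv2.minAreaRect(h);print(nm,r,cv2.boxPoints(r).tolist())
for n,I in(('top',im),('scene',sc)):
    for c in comps(I,(5,160,120),(18,255,255),60,(300,190,420,340)):
        print(n,'orange',cv2.minEnclosingCircle(c),cv2.fitEllipse(c)[:2])
c=max(comps(im,(45,90,40),(85,255,255),20,(190,148,226,172)),key=len)
h=onz('top',c.reshape(-1,2),12)[:,:2].astype(np.float32);print('peg',cv2.minAreaRect(h))
for c in comps(im,(0,0,170),(180,255,255),5,(155,148,182,174)): print('x',cv2.contourArea(c))
a=cv2.resize(im[140:180,150:290],None,fx=5,fy=5,interpolation=2);b=cv2.resize(sc[140:210,200:330],(700,377),interpolation=2)
cv2.imwrite('pics/c1.png',np.vstack([a,b]))
E
```

```text
blue ((422.2853088378906, 134.99105834960938), (191.33465576171875, 106.1763687133789), 87.40164947509766) [[364.9147033691406, 41.82879638671875], [470.9819030761719, 37.015380859375], [479.6559143066406, 228.1533203125], [373.5887145996094, 232.96673583984375]]
yel ((441.641845703125, -129.27127075195312), (108.56376647949219, 193.37709045410156), 5.522190570831299) [[378.3074035644531, -38.255069732666016], [396.9163513183594, -230.7346954345703], [504.9762878417969, -220.2874755859375], [486.3673400878906, -27.807846069335938]]
top orange ((360.7703857421875, 265.87310791015625), 16.874780654907227) ((360.81964111328125, 265.8599853515625), (32.15105056762695, 32.7475700378418))
top orange ((384.3333435058594, 232.3333282470703), 8.692360877990723) ((384.2849426269531, 232.2268829345703), (16.269756317138672, 16.755016326904297))
top orange ((350.2368469238281, 208.23684692382812), 11.079076766967773) ((350.0765075683594, 208.1427001953125), (20.549360275268555, 21.361961364746094))
scene orange ((365.9397888183594, 303.5157165527344), 11.88511848449707) ((365.970947265625, 303.5082702636719), (20.74934196472168, 23.22893714904785))
scene orange ((312.7569885253906, 310.0279235839844), 23.137004852294922) ((315.3187255859375, 310.0323791503906), (36.22862243652344, 47.08769226074219))
scene orange ((342.9939880371094, 260.02288818359375), 13.909279823303223) ((343.3679504394531, 259.8639831542969), (25.485898971557617, 26.887165069580078))
peg ((608.1776733398438, 95.28445434570312), (68.07972717285156, 13.43620491027832), 79.36730194091797)
x 537.0
```

View pics/c1.png

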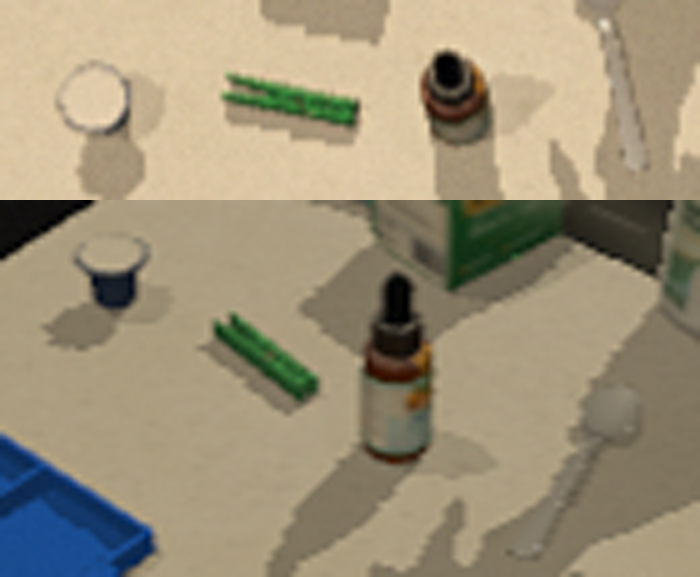

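The crop shows pod (168.8,159.6 in the top view, off-white lid, dark blue body), strip and bottle as described, with the spoon clear of the bottle. Next I'll triangulate.

```bash
cat >> h.py <<'E'
def tri(a,b):
    c1,d1=ray('top',[a]);c2,d2=ray('scene',[b]);A=np.c_[d1[0],-d2[0]];s=np.linalg.lstsq(A,c2-c1,rcond=None)[0]
    p,q=c1+s[0]*d1[0],c2+s[1]*d2[0];return (p+q)/2,np.linalg.norm(p-q)
E
python3 - <<'E'
from m import *
np.set_printoptions(precision=1,suppress=True)
for k,a,b in(('mand',(350.1,208.2),(343.2,259.9)),('small',(384.3,232.2),(366,303.5)),('big',(360.8,265.9),(312.8,310)),('pod lid',(168.8,159.6),(220.8,149.8)),('teat',(239.6,153.3),(273.8,155.5))):print(k,*tri(a,b))
print('pod',onz('top',[(168.8,159.6)],29)); print('pod diam',np.ptp(onz('top',[(161.6,159.6),(176,159.6)],29)[:,1]))
print('bottle base scene',onz('scene',[(273.7,186.5)],0), 'teat top',onz('top',[(239.6,153.3)],100))
print('jar cap top, base',tri((402,197),(403,259)),'spoon ends',onz('top',[(268.5,132),(278,173)],4),'box/packet front',onz('top',[(198,118),(222,122),(172,115),(272,105)],0))
t=lambda c,yaw,p:np.array(c)+np.array([[np.cos(yaw),-np.sin(yaw)],[np.sin(yaw),np.cos(yaw)]])@p
b=((422.3,135),np.radians(-2.6));y=((441.6,-129.3),np.radians(5.5))
for k,c in(('blue',b),('yel',y)):
    print(k,'small',t(*c,[0,-52]),'large',t(*c,[0,35]),'divider px',proj('top',[[*t(*c,[0,-17]),14]]))
E
```

```text
mand [ 481.4 -278.7   26. ] 0.11272843223818536
small [ 421.3 -368.    19.4] 0.5003842807821549
big [ 334.2 -300.7   38.2] 0.8482309585922789
pod lid [602.3 194.5  27.7] 1.0440326318550384
teat [600.7   4.2  97.1] 0.5402746422244123
pod [[601.5 194.5  29. ]]
pod diam 37.5846491612823
bottle base scene [[598.3   1.1   0. ]] teat top [[599.6   4.1 100. ]]
jar cap top, base (array([ 497.9, -390.2,   99. ]), np.float64(1.103661440182225)) spoon ends [[691.9 -64.1   4. ]
 [577.2 -91.6   4. ]] box/packet front [[730.  130.2   0. ]
 [719.7  63.9   0. ]
 [737.5 202.    0. ]
 [772.5 -72.3   0. ]]
blue small [419.9  83.1] large [423.9 170. ] divider px [[195.6 229.4]]
yel small [ 446.6 -181.1] large [438.2 -94.5] divider px [[298.5 222.7]]
```

```bash
python3 -m jog '{"jaw":[91,91,91,91,91,91,91,91,91,91],"slide":[[-0.59,-0.75,0],[-0.59,-0.75,0],[-0.59,-0.75,0],[-0.59,-0.75,0],[-0.59,-0.75,0],[-0.59,-0.75,0],[-0.59,-0.75,0],[-0.59,-0.75,0],[-0.59,-0.75,0],[-0.59,-0.75,0]],"spin":[0,0,0,0,0,0,0,0,0,0]}' 20
python3 -c "
from h import *
print(onz('scene',[(252,130),(200,160),(105,215)],0),onz('top',[(143,160),(150,120),(136,290)],0))"
```

```text
time_s: 1.1
ee_pos: [251.0, 300.2, 190.9]
ee_rot: [-180.0, -0.0, 167.1]
force: [0.3, -0.8, 0.3]
gripper_width: 91.0
gripper_force: 0.0
[[767.08292584 221.82781372   0.        ]
 [556.73632271 234.17982661   0.        ]
 [256.50333937 252.94081914   0.        ]] [[607.80962619 271.68917125   0.        ]
 [721.89135274 261.41003945   0.        ]
 [265.97801665 264.56941415   0.        ]]
```

```bash
python3 -m jog '{"jaw":[91,91,91,91,91,91,91,91,91,91],"slide":[[0,0,0],[0,0,0],[0,0,0],[0,0,0],[0,0,0],[0,0,0],[0,0,0],[0,0,0],[0,0,0],[0,0,0]],"spin":[0.964,0.964,0.964,0.964,0.964,0.964,0.964,0.964,0.964,0.964]}'
```

```text
time_s: 2.1
ee_pos: [250.6, 301.2, 190.8]
ee_rot: [-180.0, 0.0, 89.6]
force: [-0.2, 0.6, -0.2]
gripper_width: 91.0
gripper_force: 0.0
```

```bash
python3 -m jog '{"jaw":[65,65,65,65,65,65,65,65,65,65],"slide":[[-0.355,1,0],[-0.355,1,0],[-0.355,1,0],[-0.355,1,0],[-0.355,1,0],[-0.355,1,0],[-0.355,1,0],[-0.355,1,0],[-0.355,1,0],[-0.355,1,0]],"spin":[0,0,0,0,0,0,0,0,0,0]}'
```

```text
time_s: 3.1
ee_pos: [551.7, 194.0, 190.6]
ee_rot: [-179.9, 0.0, 89.9]
force: [0.8, -0.1, 0.6]
gripper_width: 65.2
gripper_force: 0.0
```

```bash
python3 -m jog '{"jaw":[65,65,65,65,65,65,65,65,65],"slide":[[0,0.85,0],[0,0.85,0],[0,0,1],[0,0,1],[0,0,1],[0,0,1],[0,0,1],[0,0,0],[0,0,0]],"spin":[0,0,0,0,0,0,0,0,0]}'
```

```text
time_s: 4.0
ee_pos: [601.7, 194.7, 41.0]
ee_rot: [-179.9, 0.0, 89.9]
force: [0.1, 0.3, 0.3]
gripper_width: 65.2
gripper_force: 0.0
```

```bash
python3 -m jog '{"jaw":[65,65,65,30,30,30,30,30,30,30],"slide":[[0,0,0.6],[0,0,0.6],[0,0,0],[0,0,0],[0,0,0],[0,0,0],[0,0,0],[0,0,0],[0,0,0],[0,0,0]],"spin":[0,0,0,0,0,0,0,0,0,0]}' 10
```

```text
time_s: 5.0
ee_pos: [601.6, 194.8, 5.8]
ee_rot: [-180.0, -0.0, 89.9]
force: [-2.8, -0.6, 6.3]
gripper_width: 30.4
gripper_force: 2.9
```

```bash
python3 -m jog '{"jaw":[30,30,30,30,30,30,30,30],"slide":[[0,0,-0.3],[0,0,-0.5],[0,0,-1],[0,0,-1],[0,0,-1],[0,0,-0.7],[0,0,0],[0,0,0]],"spin":[0,0,0,0,0,0,0,0]}' 10
python3 - <<'E'
from h import *
s=grab('scene','pics/s1.png');cv2.imwrite('pics/s1c.png',cv2.resize(s[60:240,140:340],(800,600)[:2] if 0 else (660,594)))
E
```

```text
time_s: 5.8
ee_pos: [601.7, 194.5, 140.0]
ee_rot: [180.0, -0.0, 89.9]
force: [-0.6, 0.9, -0.7]
gripper_width: 30.1
gripper_force: 0.0
```

View pics/s1c.png

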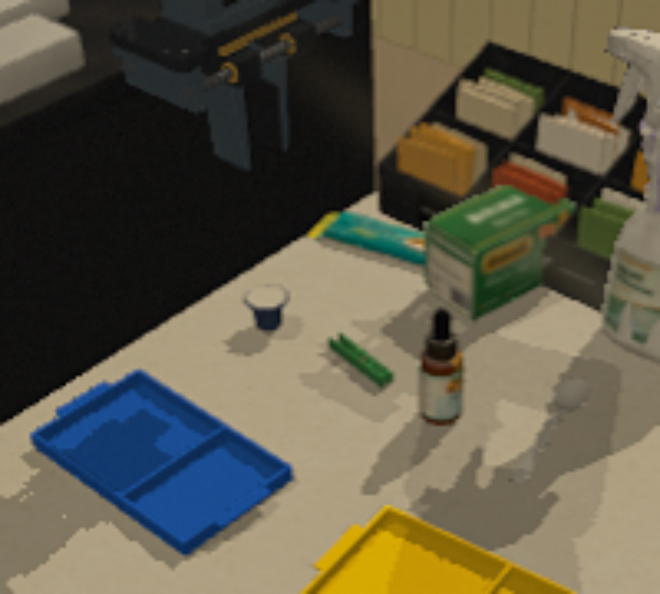

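The pod is still standing where it was, at scene (221,149). The jaw target of 30 was too wide to grip it, so I'll go back and close further.

```bash
python3 -m jog '{"jaw":[65,65,65,65,65,65,65,65],"slide":[[0,0,0],[0,0,0],[0,0,0],[0,0,1],[0,0,1],[0,0,1],[0,0,1],[0,0,0.5]],"spin":[0,0,0,0,0,0,0,0]}' 12
python3 -m jog '{"jaw":[65,10,10,10,10,10,10,10,10,10],"slide":[[0,0,0],[0,0,0],[0,0,0],[0,0,0],[0,0,0],[0,0,0],[0,0,0],[0,0,0],[0,0,0],[0,0,0]],"spin":[0,0,0,0,0,0,0,0,0,0]}' 12
python3 -m jog '{"jaw":[10,10,10,10,10,10,10],"slide":[[0,0,-0.2],[0,0,-0.3],[0,0,-0.5],[0,0,-1],[0,0,-1],[0,0,0],[0,0,0]],"spin":[0,0,0,0,0,0,0]}' 12
```

```text
time_s: 6.65
ee_pos: [599.8, 194.1, 2.0]
ee_rot: [-179.7, 0.1, 89.9]
force: [0.1, -0.0, 0.6]
gripper_width: 64.8
gripper_force: 0.0
time_s: 7.65
ee_pos: [604.0, 195.1, 6.4]
ee_rot: [179.7, -0.1, 89.9]
force: [2.3, -0.7, 5.0]
gripper_width: 10.0
gripper_force: 2.8
time_s: 8.35
ee_pos: [601.4, 194.7, 95.7]
ee_rot: [180.0, -0.0, 89.9]
force: [-0.7, -0.2, -0.2]
gripper_width: 10.0
gripper_force: 0.0
```

Run:
```python
from h import *
s=grab('scene','pics/s2.png');t=grab('top','pics/t2.png');a=cv2.resize(s[60:240,140:320],(600,600));cv2.imwrite('pics/s2c.png',a)
b=cv2.resize(t[80:200,120:280],(800,600));cv2.imwrite('pics/t2c.png',b)
```

```text
(no output)
```

View pics/s2c.png

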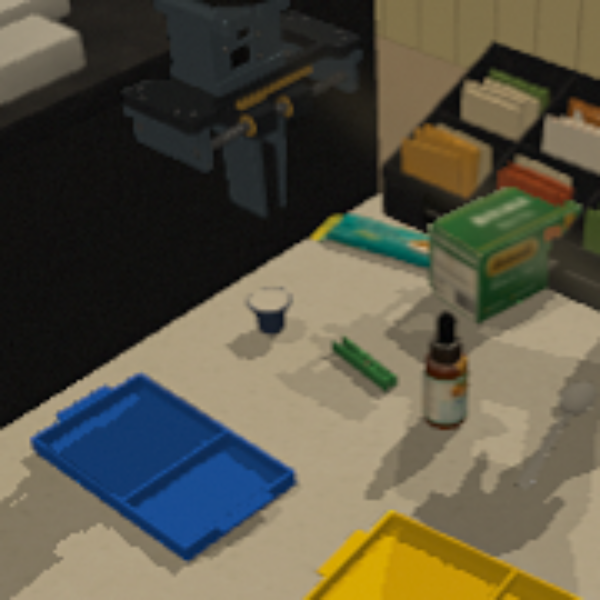

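View pics/t2c.png

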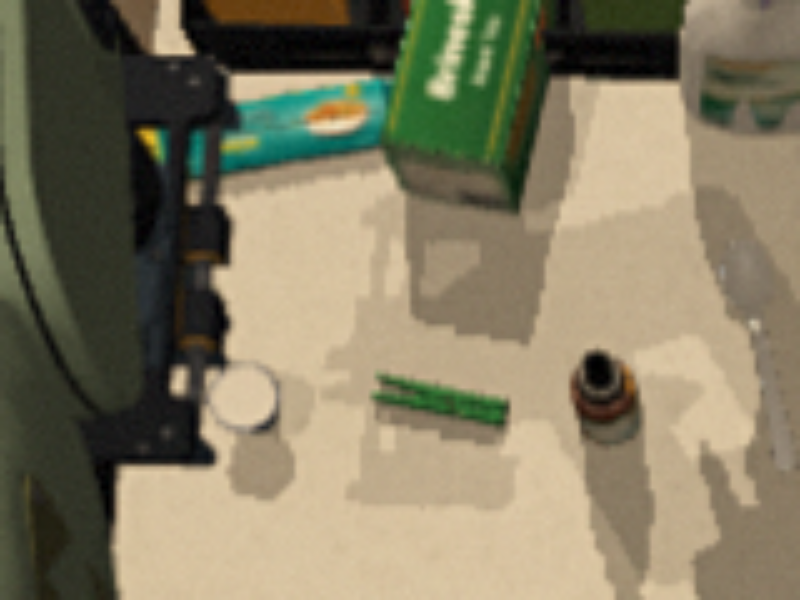

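Run:
```python
from h import *
np.set_printoptions(precision=1,suppress=True)
print('tcp',proj('scene',[[601.4,194.7,95.7]]),proj('top',[[601.4,194.7,95.7]]))
print('tip seen, on z=95.7',onz('scene',[(218.6,123.9),(211,116)],95.7))
im=cv2.imread('pics/top0.png')
print('base px',proj('top',[[0,0,0],[0,0,200]]))
print(env.state()['qpos'])
for n in('scene','top'):print(n,cam(n)[2])
```

```text
tcp [[218.3 129.1]] [[161.8 151.8]]
tip seen, on z=95.7 [[620.6 212.3  95.7]
 [636.9 257.8  95.7]]
base px [[237.2 402.6]
 [228.7 435.6]]
[16.9 27.4 89.8  0.  63.  16.9]
scene [[   0.6   -0.8    0.  -377.6]
 [   0.5    0.4    0.7 -263.6]
 [  -0.6   -0.4    0.7 -702.1]
 [   0.     0.     0.     1. ]]
top [[   0.    -1.     0.  -102.7]
 [   1.     0.     0.2 -482.7]
 [  -0.2    0.     1.  -944. ]
 [   0.     0.     0.     1. ]]
```

Run:
```python
from h import *
np.set_printoptions(precision=1,suppress=True)
for z in(175,190,210): print(z,proj('top',[[601.4-89,157,z],[601.4+89,157,z],[601.4,195,z]]).tolist(), proj('scene',[[512,157,z],[690,157,z]]).tolist())
print(proj('scene',[[583,179,95.7],[583,211,95.7],[601.4,194.7,95.7]]))
s=cv2.imread('pics/s2.png');cv2.imwrite('pics/s2d.png',cv2.resize(s[50:135,165:265],(700,595),interpolation=2))
```

```text
175 [[166.34968335795162, 179.6973744011715], [171.57201043602694, 104.08446743940362], [152.07013415783356, 140.87411896224688]] [[200.4628511536795, 121.86322832513814], [249.7256644774183, 94.09785753206883]]
190 [[164.54678443850509, 178.04419065549266], [169.93362274650386, 101.23955145062665], [150.06536833484088, 138.59492411893717]] [[199.7394625700514, 116.32149968588789], [249.5529267177088, 88.84421015032396]]
210 [[162.04383239031085, 175.7486917450698], [167.66351642197367, 97.29690831469826], [147.28507073344002, 135.43339756732232]] [[198.75299113791442, 108.74786937196818], [249.3181937948042, 81.68404897091035]]
[[217.7 134.1]
 [209.1 129.9]
 [218.3 129.1]]
```

View pics/s2d.png

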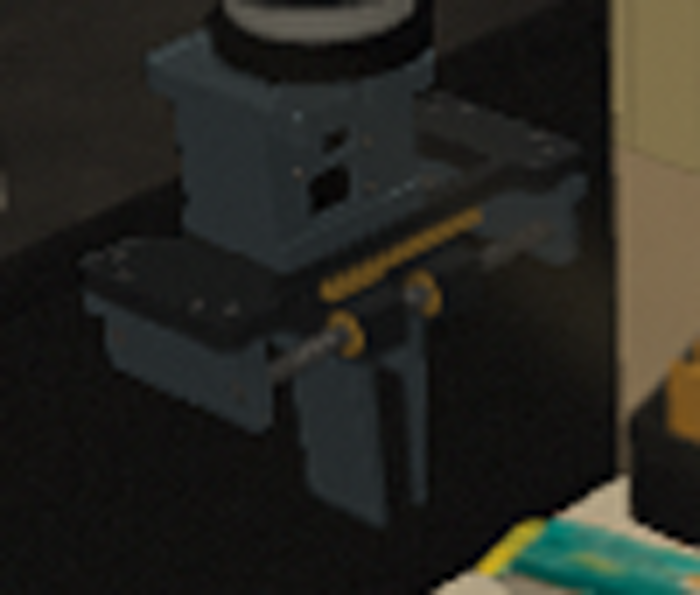

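The fingertips show about 10 px higher in the scene view (lower edge (209,120)–(220,125)) than the reported pose predicts. Together with closing over the lid, this suggests the real tool is higher than reported. I'll check the offset against both views.

Run:
```python
from m import *
np.set_printoptions(precision=1,suppress=True)
for z in(95.7,110,120): print(z,onz('scene',[(209.3,120),(220.3,125)],z).tolist())
t=cv2.imread('pics/t2.png');s=cv2.imread('pics/s2.png')
for n,I,r in(('top',t,(150,85,168,170)),('scene',s,(205,70,240,110))):
    for c in comps(I,(8,90,60),(28,255,255),1,r):
        m=c.reshape(-1,2);print(n,m.mean(0),np.ptp(m,0))
```

```text
95.7 [[618.8349045982234, 246.3453405409902, 95.70000000000005], [619.5408558942579, 204.81334928461177, 95.70000000000005]]
110 [[603.0309892305943, 228.38217853676173, 110.0], [603.7197087273487, 187.8639554270781, 110.0]]
120 [[591.979300162322, 215.8205267855529, 120.0], [592.6559694497896, 176.01123244978186, 119.99999999999989]]
top [158.7 147.8] [5 2]
top [160.  130.8] [6 2]
scene [214.3  96.9] [4 6]
scene [225.6  90.9] [4 5]
scene [221.7  85.9] [22 12]
```

```bash
python3 -m jog '{"jaw":[0,0,0,0,0,0,0],"slide":[[-1,-1,0],[-0.5,-1,0],[0,0,0],[0,0,1],[0,0,1],[0,0,0.5],[0,0,0]],"spin":[0,0,0,0,0,0,0]}' 12
```

```text
time_s: 9.15
ee_pos: [539.6, 149.4, 16.9]
ee_rot: [-179.6, 0.1, 89.9]
force: [0.5, -0.4, -0.1]
gripper_width: 0.5
gripper_force: 0.0
```

```bash
python3 -m jog '{"jaw":[0,0,0,0],"slide":[[0,0,0.25],[0,0,0.2],[0,0,0],[0,0,0]],"spin":[0,0,0,0]}'
python3 -m jog '{"jaw":[0,0,0,0,0],"slide":[[0,0,0.2],[0,0,0.1],[0,0,0.1],[0,0,0.1],[0,0,0]],"spin":[0,0,0,0,0]}'
python3 -c "
from h import *
s=grab('scene','pics/s3.png');grab('top','pics/t3.png');cv2.imwrite('pics/s3c.png',cv2.resize(s[90:215,145:270],(600,600),interpolation=2))"
```

```text
time_s: 9.55
ee_pos: [542.0, 149.8, 7.0]
ee_rot: [180.0, -0.0, 89.9]
force: [0.4, 0.1, 0.0]
gripper_width: 0.7
gripper_force: 0.0
time_s: 10.05
ee_pos: [541.4, 149.6, -8.9]
ee_rot: [-179.9, 0.0, 89.9]
force: [0.9, -0.5, 0.3]
gripper_width: 0.5
gripper_force: 0.0
```

View pics/s3c.png

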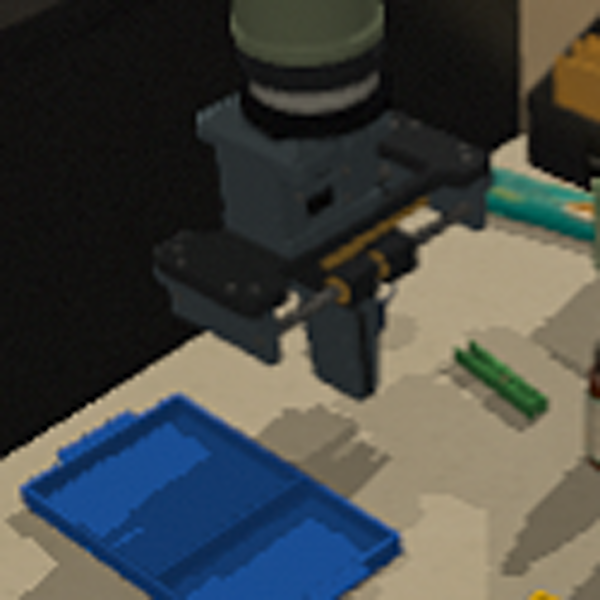

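Reported z is -8.9 with no contact, and the tips still hang above the table, so the z reading is about 24 mm low. Next I'll find the surface gently.

```bash
python3 -m jog '{"jaw":[0,0,0,0,0],"slide":[[0,0,0.1],[0,0,0.1],[0,0,0.07],[0,0,0],[0,0,0]],"spin":[0,0,0,0,0]}'
python3 -m jog '{"jaw":[0,0,0],"slide":[[0,0,0.07],[0,0,0],[0,0,0]],"spin":[0,0,0]}'
```

```text
time_s: 10.65
ee_pos: [541.7, 149.7, -16.5]
ee_rot: [-180.0, -0.0, 89.9]
force: [0.5, -0.2, 0.3]
gripper_width: 0.6
gripper_force: 0.0
time_s: 10.95
ee_pos: [541.7, 149.7, -18.6]
ee_rot: [180.0, -0.0, 89.9]
force: [-0.5, 0.2, 0.2]
gripper_width: 0.4
gripper_force: 0.0
```

```bash
python3 -m jog '{"jaw":[0,0,0],"slide":[[0,0,0.07],[0,0,0],[0,0,0]],"spin":[0,0,0]}'
python3 -m jog '{"jaw":[0,0,0],"slide":[[0,0,0.07],[0,0,0],[0,0,0]],"spin":[0,0,0]}'
python3 -m jog '{"jaw":[0,0,0],"slide":[[0,0,0.07],[0,0,0],[0,0,0]],"spin":[0,0,0]}'
```

```text
time_s: 11.25
ee_pos: [541.6, 149.7, -20.7]
ee_rot: [-180.0, -0.0, 89.9]
force: [-0.7, -0.3, 0.5]
gripper_width: 0.5
gripper_force: 0.0
time_s: 11.55
ee_pos: [542.0, 149.8, -22.5]
ee_rot: [180.0, -0.0, 89.9]
force: [0.8, 0.2, 2.8]
gripper_width: 0.4
gripper_force: 1.4
time_s: 11.85
ee_pos: [542.0, 149.8, -22.6]
ee_rot: [179.9, -0.0, 89.9]
force: [-4.1, -0.5, 17.7]
gripper_width: 0.7
gripper_force: 8.7
```

```bash
python3 -m jog '{"jaw":[0,0,65,65,65,65,65],"slide":[[0,0,-0.5],[0,0,-1],[0,0,-1],[0.75,1,0],[0.75,1,0],[0,0,0],[0,0,0]],"spin":[0,0,0,0,0,0,0]}' 12
```

```text
time_s: 12.55
ee_pos: [601.2, 194.7, 49.3]
ee_rot: [-179.9, 0.0, 90.0]
force: [-0.4, -1.4, 0.1]
gripper_width: 37.6
gripper_force: 0.0
```

```bash
python3 -m jog '{"jaw":[65,65,65,65,65,20,20,20,20,20],"slide":[[0,0,0.8],[0,0,0.8],[0,0,0.6],[0,0,0.1],[0,0,0],[0,0,0],[0,0,0],[0,0,0],[0,0,0],[0,0,0]],"spin":[0,0,0,0,0,0,0,0,0,0]}' 12
```

```text
time_s: 13.55
ee_pos: [601.9, 194.8, -18.3]
ee_rot: [180.0, -0.0, 89.9]
force: [-1.4, 0.0, 2.1]
gripper_width: 34.6
gripper_force: 12.0
```

Pod held (34.6 mm, 12 N).

```bash
python3 -m jog '{"jaw":[20,20,20,20,20,20],"slide":[[0,0,-0.3],[0,0,-0.7],[0,0,-1],[0,0,-1],[0,0,-1],[0,0,-0.3]],"spin":[0,0,0,0,0,0]}' 
python3 -m jog '{"jaw":[20,20,20,20,20,20,20,20,20,20],"slide":[[-0.6,-0.3,0],[-1,-0.41,0],[-1,-0.41,0],[-1,-0.41,0],[-1,-0.41,0],[-1,-0.41,0],[-1,-0.41,0],[-1,-0.41,0],[-1,-0.41,0],[-1,-0.41,0]],"spin":[0,0,0,0,0,0,0,0,0,0]}' 
python3 -m jog '{"jaw":[20,20,20,20,20,20,20],"slide":[[-1,-0.4,0],[-1,-0.4,0],[-0.93,-0.38,0],[0,0,0],[0,0,0],[0,0,0],[0,0,0]],"spin":[0,0,0,0,0,0,0]}'
```

```text
time_s: 14.15
ee_pos: [603.8, 195.3, 114.3]
ee_rot: [179.6, -0.1, 89.9]
force: [0.2, 0.1, -0.8]
gripper_width: 34.6
gripper_force: 12.0
time_s: 15.15
ee_pos: [480.5, -94.2, 109.4]
ee_rot: [-179.9, -0.0, 90.0]
force: [-0.6, -0.0, -0.3]
gripper_width: 34.6
gripper_force: 12.0
time_s: 15.85
ee_pos: [446.5, -180.2, 109.9]
ee_rot: [-180.0, -0.0, 90.0]
force: [-0.4, -0.1, -0.7]
gripper_width: 34.4
gripper_force: 12.0
```

```bash
python3 -m jog '{"jaw":[20,20,20,20,20,20,20,20],"slide":[[0,0,1],[0,0,1],[0,0,1],[0,0,0.6],[0,0,0.3],[0,0,0.15],[0,0,0.1],[0,0,0]],"spin":[0,0,0,0,0,0,0,0]}'
python3 -m jog '{"jaw":[36,42,50,56,56,56,56,56,56,56],"slide":[[0,0,0],[0,0,0],[0,0,0],[0,0,0],[0,0,-0.5],[0,0,-1],[0,0,-1],[0,0,-1],[0,0,-1],[0,0,0]],"spin":[0,0,0,0,0,0,0,0,0,0]}'
```

```text
time_s: 16.65
ee_pos: [446.9, -181.1, -13.9]
ee_rot: [179.9, 0.0, 90.0]
force: [-0.7, 0.7, -0.4]
gripper_width: 34.7
gripper_force: 12.0
time_s: 17.65
ee_pos: [449.0, -182.3, 124.6]
ee_rot: [179.5, 0.2, 89.9]
force: [0.1, -0.0, 0.2]
gripper_width: 55.7
gripper_force: 0.0
```

```bash
python3 -m jog '{"jaw":[85,85,85,85,85,85],"slide":[[-0.8,0.29,0],[-0.8,0.29,0],[-0.8,0.29,0],[-0.85,0.29,0],[0,0,0],[0,0,0]],"spin":[0,0,0,0,0,0]}'
python3 -m jog '{"jaw":[85,85,85,85,85,85,85],"slide":[[0,0,1],[0,0,1],[0,0,1],[0,0,1],[0,0,0.5],[0,0,0],[0,0,0]],"spin":[0,0,0,0,0,0,0]}'
python3 -m jog '{"jaw":[70,50,45,45,45,45,45],"slide":[[0,0,0],[0,0,0],[0,0,0],[0,0,0],[0,0,0],[0,0,0],[0,0,0]],"spin":[0,0,0,0,0,0,0]}' 12
```

```text
time_s: 18.25
ee_pos: [480.2, -278.4, 119.4]
ee_rot: [-179.9, -0.1, 89.9]
force: [-0.3, 0.1, -0.4]
gripper_width: 85.1
gripper_force: 0.0
time_s: 18.95
ee_pos: [480.8, -277.9, -14.2]
ee_rot: [-180.0, -0.0, 90.0]
force: [1.1, 0.2, 0.4]
gripper_width: 85.2
gripper_force: 0.0
time_s: 19.65
ee_pos: [481.1, -278.7, -13.9]
ee_rot: [180.0, 0.0, 89.9]
force: [-0.8, 0.5, 4.7]
gripper_width: 54.0
gripper_force: 12.0
```

```bash
python3 -m jog '{"jaw":[45,45,45,45,45],"slide":[[0,0,-0.3],[0,0,-0.7],[0,0,-1],[0,0,-1],[0,0,0]],"spin":[0,0,0,0,0]}'
python3 -m jog '{"jaw":[45,45,45,45,45,45,45,45,45,45],"slide":[[0.5,-0.12,0],[0.9,-0.21,0],[0.95,-0.22,0],[0.95,-0.22,0],[0.95,-0.22,0],[0.95,-0.22,0],[0.6,-0.14,0],[0.34,-0.08,0],[0,0,0],[0,0,0]],"spin":[0,0,0,0,0,0,0,0,0,0]}'
python3 -m jog '{"jaw":[45,45,45,45,45,45],"slide":[[0,0,0.8],[0,0,0.8],[0,0,0.7],[0,0,0.35],[0,0,0.15],[0,0,0]],"spin":[0,0,0,0,0,0]}'
```

```text
time_s: 20.15
ee_pos: [483.8, -280.2, 79.8]
ee_rot: [179.6, 0.3, 89.9]
force: [0.3, -0.2, -0.2]
gripper_width: 53.8
gripper_force: 12.0
time_s: 21.15
ee_pos: [438.1, -94.5, 75.2]
ee_rot: [-180.0, 0.0, 90.0]
force: [-0.0, 0.0, -0.4]
gripper_width: 54.2
gripper_force: 12.0
time_s: 21.75
ee_pos: [438.4, -94.8, -8.6]
ee_rot: [-180.0, -0.0, 89.9]
force: [0.3, 0.1, -0.7]
gripper_width: 54.2
gripper_force: 12.0
```

```bash
python3 -m jog '{"jaw":[45,56,59,62,64,66,66,66,66,66],"slide":[[0,0,0.05],[0,0,0],[0,0,0],[0,0,0],[0,0,0],[0,0,0],[0,0,-0.3],[0,0,-0.7],[0,0,-1],[0,0,-1]],"spin":[0,0,0,0,0,0,0,0,0,0]}'
python3 -m jog '{"jaw":[66,66,66],"slide":[[0,0,-1],[0,0,-0.5],[0,0,0]],"spin":[0,0,0]}'
python3 -c "
from h import *
t=grab('top','pics/t4.png');s=grab('scene','pics/s4.png');cv2.imwrite('pics/c4.png',np.hstack([cv2.resize(t[130:270,140:430],None,fx=1.37,fy=2,interpolation=2),cv2.resize(s[120:330,140:430],(400,280),interpolation=2)]))"
```

```text
time_s: 22.75
ee_pos: [437.9, -94.3, 81.5]
ee_rot: [-180.0, -0.0, 89.9]
force: [0.7, 0.4, -0.4]
gripper_width: 66.1
gripper_force: 0.0
time_s: 23.05
ee_pos: [440.0, -94.8, 127.8]
ee_rot: [179.7, 0.1, 89.9]
force: [0.2, -0.7, 0.0]
gripper_width: 66.0
gripper_force: 0.0
```

View pics/c4.png

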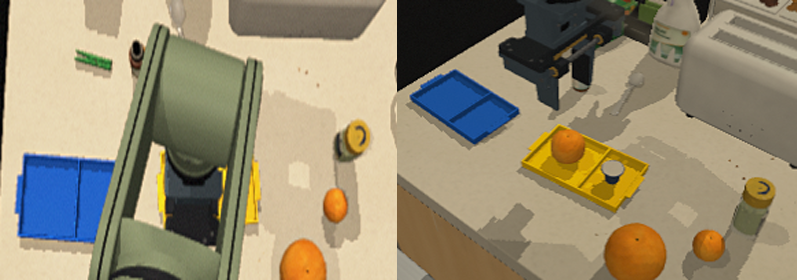

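Pod and mandarin are both resting in the yellow tray (upright pod at crop (612,172), mandarin (568,145)). Next is the peg strip.

```bash
python3 -m jog '{"jaw":[45,45,45,45,45,45,45,45,45,45],"slide":[[0.6,0.53,0],[0.9,0.81,0],[0.9,0.81,0],[0.9,0.81,0],[0.9,0.81,0],[0.9,0.81,0],[0.8,0.71,0],[0.43,0.38,0],[0,0,0],[0,0,0]],"spin":[0,0,0,0,0,0,0,0,0.66,0.66]}'
python3 -m jog '{"jaw":[45,45,45,45,45,45,45,45],"slide":[[0,0,0],[0,0,1],[0,0,1],[0,0,1],[0,0,1],[0,0,0.4],[0,0,0],[0,0,0]],"spin":[0,0,0,0,0,0,0,0]}'
```

```text
time_s: 24.15
ee_pos: [607.7, 95.9, 122.7]
ee_rot: [-179.8, 0.1, 79.2]
force: [-0.7, 0.1, -0.3]
gripper_width: 44.7
gripper_force: 0.0
time_s: 24.95
ee_pos: [609.2, 95.4, -6.2]
ee_rot: [179.9, -0.0, 79.4]
force: [0.0, -0.7, 0.6]
gripper_width: 44.8
gripper_force: 0.0
```

```bash
python3 -m jog '{"jaw":[45,45,45,30,20,5,5,5,5,5],"slide":[[0,0,0.3],[0,0,0.12],[0,0,0],[0,0,0],[0,0,0],[0,0,0],[0,0,0],[0,0,0],[0,0,0],[0,0,0]],"spin":[0,0,0,0,0,0,0,0,0,0]}' 15
```

```text
time_s: 25.95
ee_pos: [608.7, 95.4, -19.3]
ee_rot: [180.0, -0.0, 79.4]
force: [-0.2, -0.0, 1.7]
gripper_width: 14.9
gripper_force: 15.0
```

```bash
python3 -m jog '{"jaw":[5,5,5,5,5,5,5],"slide":[[0,0,-0.3],[0,0,-0.7],[0,0,-1],[0,0,-1],[0,0,0],[0,0,0],[0,0,0]],"spin":[0,0,0,0,-0.5,-0.5,0]}'
python3 -m jog '{"jaw":[5,5,5,5,5,5,5,5,5,5],"slide":[[0.2,-0.5,0],[0.3,-0.9,0],[0.33,-0.95,0],[0.33,-0.95,0],[0.33,-0.95,0],[0.33,-0.95,0],[0.3,-0.8,0],[0.08,-0.26,0],[0,0,0],[0,0,0]],"spin":[0,0,0,0,0,0,0,0,0,0]}'
python3 -m jog '{"jaw":[5,5,5,5,5,5],"slide":[[0,0,0.8],[0,0,0.8],[0,0,0.7],[0,0,0.3],[0,0,0.15],[0,0,0]],"spin":[0,0,0,0,0,0]}'
```

```text
time_s: 26.65
ee_pos: [608.6, 95.4, 71.3]
ee_rot: [180.0, -0.0, 87.4]
force: [0.5, 0.3, -0.2]
gripper_width: 14.9
gripper_force: 15.0
time_s: 27.65
ee_pos: [425.3, 169.9, 70.9]
ee_rot: [179.9, -0.0, 87.4]
force: [0.2, -0.2, -0.5]
gripper_width: 14.4
gripper_force: 15.0
time_s: 28.25
ee_pos: [424.7, 169.8, -12.1]
ee_rot: [180.0, -0.0, 87.3]
force: [-0.3, -0.3, -0.6]
gripper_width: 14.5
gripper_force: 15.0
```

Lower a bit more, release and rise.

```bash
python3 -m jog '{"jaw":[5,5,16,22,30,40,40,40,40,40],"slide":[[0,0,0.12],[0,0,0],[0,0,0],[0,0,0],[0,0,0],[0,0,0],[0,0,-0.3],[0,0,-0.7],[0,0,-1],[0,0,-1]],"spin":[0,0,0,0,0,0,0,0,0,0]}'
python3 -m jog '{"jaw":[60,60,60],"slide":[[0,0,-1],[0,0,-1],[0,0,0]],"spin":[-0.3,0,0]}'
```

```text
time_s: 29.25
ee_pos: [423.7, 169.8, 75.9]
ee_rot: [-180.0, 0.0, 87.4]
force: [0.3, 0.6, 0.4]
gripper_width: 40.0
gripper_force: 0.0
time_s: 29.55
ee_pos: [426.8, 171.0, 139.0]
ee_rot: [179.5, -0.2, 89.8]
force: [0.0, 0.1, -0.4]
gripper_width: 59.1
gripper_force: 0.0
```

```bash
python3 -m jog '{"jaw":[60,60,60,60,60,60,60,60,60,60],"slide":[[-0.5,0.53,0],[-0.85,0.9,0],[-0.85,0.9,0],[-0.85,0.9,0],[-0.85,0.9,0],[-0.85,0.9,0],[-0.55,0.57,0],[-0.25,0.25,0],[0,0,0],[0,0,0]],"spin":[0,0,0,0,0,0,0,0,0,0]}'
python3 -c "
from h import *
t=grab('top','pics/t5.png');s=grab('scene','pics/s5.png');cv2.imwrite('pics/c5.png',np.hstack([cv2.resize(t[130:270,140:340],(400,280),interpolation=2),cv2.resize(s[60:270,140:370],(400,365),interpolation=2)[:280] if 0 else cv2.resize(s[60:270,140:370],(400,280),interpolation=2)]))"
```

```text
time_s: 30.55
ee_pos: [597.7, 3.4, 134.0]
ee_rot: [-179.9, -0.0, 89.8]
force: [-0.3, 0.1, -0.4]
gripper_width: 60.3
gripper_force: 0.0
```

View pics/c5.png

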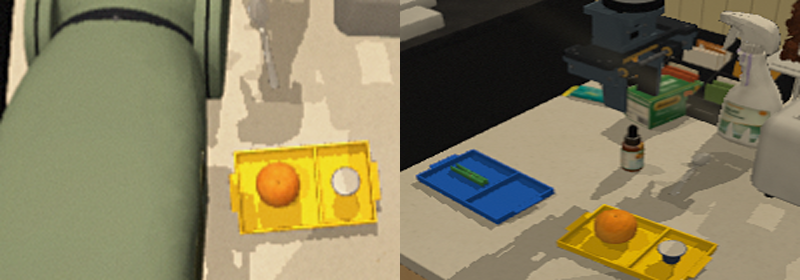

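The strip lies in the blue large bay, and the pod and mandarin are well centred in yellow. Now the bottle.

```bash
python3 -m jog '{"jaw":[60,60,60,60,60,60,60],"slide":[[0,0.06,0.9],[0,0,0.9],[0,0,0.9],[0,0,0.9],[0,0,0.57],[0,0,0],[0,0,0]],"spin":[0,0,0,0,0,0,0]}'
python3 -m jog '{"jaw":[50,40,33,20,20,20,20,20],"slide":[[0,0,0],[0,0,0],[0,0,0],[0,0,0],[0,0,0],[0,0,0],[0,0,0],[0,0,0]],"spin":[0,0,0,0,0,0,0,0]}' 15
```

```text
time_s: 31.35
ee_pos: [600.6, 3.4, 9.9]
ee_rot: [180.0, -0.0, 89.8]
force: [0.2, -0.4, 0.6]
gripper_width: 60.3
gripper_force: 0.0
time_s: 32.15
ee_pos: [601.1, 2.7, 9.9]
ee_rot: [179.9, -0.0, 89.8]
force: [-1.0, -0.2, 5.1]
gripper_width: 31.9
gripper_force: 15.0
```

```bash
python3 -m jog '{"jaw":[20,20,20,20,20],"slide":[[0,0,-0.2],[0,0,-0.4],[0,0,-0.8],[0,0,-0.6],[0,0,0]],"spin":[0,0,0,0,0]}'
python3 -m jog '{"jaw":[20,20,20,20,20,20,20,20,20,20],"slide":[[0.15,-0.35,0],[0.3,-0.65,0],[0.35,-0.8,0],[0.4,-0.9,0],[0.4,-0.9,0],[0.4,-0.9,0],[0.3,-0.75,0],[0.2,-0.45,0],[0.12,-0.25,0],[0.05,-0.07,0]],"spin":[0,0,0,0,0,0,0,0,0,0]}'
python3 -m jog '{"jaw":[20,20,20,20,20,20,20],"slide":[[0,0,0],[0,0,0.5],[0,0,0.6],[0,0,0.4],[0,0,0.2],[0,0,0.1],[0,0,0]],"spin":[0,0,0,0,0,0,0]}'
```

```text
time_s: 32.65
ee_pos: [602.7, 2.6, 72.3]
ee_rot: [179.7, 0.0, 89.8]
force: [1.0, -0.3, -1.0]
gripper_width: 31.8
gripper_force: 15.0
time_s: 33.65
ee_pos: [419.7, 83.7, 69.1]
ee_rot: [-180.0, 0.0, 89.8]
force: [0.3, 0.3, -1.4]
gripper_width: 32.0
gripper_force: 15.0
time_s: 34.35
ee_pos: [420.8, 83.4, 15.2]
ee_rot: [180.0, -0.0, 89.8]
force: [-0.2, -0.3, -1.4]
gripper_width: 31.9
gripper_force: 15.0
```

```bash
python3 -m jog '{"jaw":[20,20,20,20],"slide":[[0,0,0.05],[0,0,0.03],[0,0,0],[0,0,0]],"spin":[0,0,0,0]}'
python3 -m jog '{"jaw":[33,36,40,46,52,58,58,58,58,58],"slide":[[0,0,0],[0,0,0],[0,0,0],[0,0,0],[0,0,0],[0,0,0],[0,0,0],[0,0,-0.3],[0,0,-0.8],[0,0,-1]],"spin":[0,0,0,0,0,0,0,0,0,0]}'
python3 -m jog '{"jaw":[58,58,58,58,58,58,58,58,58],"slide":[[0,0,-1],[0,0,-1],[0,0,-1],[0.8,1,0],[0.8,1,0],[0.8,1,0],[0.8,1,0],[0,1,0],[0,0,0]],"spin":[0,0,0,0,0,0,0,0,0]}'
python3 -c "
from h import *
t=grab('top','pics/t6.png');s=grab('scene','pics/s6.png');cv2.imwrite('pics/c6.png',np.hstack([cv2.resize(t[130:270,140:420],(400,280),interpolation=2),cv2.resize(s[120:330,140:430],(400,280),interpolation=2)]))"
```

```text
time_s: 34.75
ee_pos: [420.5, 83.5, 13.2]
ee_rot: [180.0, -0.0, 89.8]
force: [-0.1, 1.6, -1.0]
gripper_width: 32.0
gripper_force: 15.0
time_s: 35.75
ee_pos: [419.4, 83.3, 76.4]
ee_rot: [-179.9, 0.0, 89.8]
force: [1.0, 0.8, 0.7]
gripper_width: 58.2
gripper_force: 0.0
time_s: 36.65
ee_pos: [573.8, 179.6, 165.8]
ee_rot: [179.9, -0.0, 89.8]
force: [-1.6, 0.6, -1.1]
gripper_width: 58.1
gripper_force: 0.0
```

View pics/c6.png

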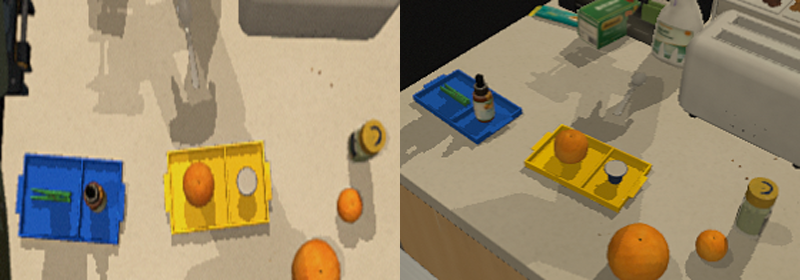

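All four are in their bays. I'll check the bottle's lean numerically before handing in.

Run:
```python
from h import *
np.set_printoptions(precision=1,suppress=True)
print(proj('scene',[[419.9,83.1,3],[419.9,83.1,105]]),proj('top',[[419.9,83.1,3],[419.9,83.1,105]]))
s=cv2.imread('pics/s6.png');t=cv2.imread('pics/t6.png')
cv2.imwrite('pics/c7.png',np.hstack([cv2.resize(s[165:220,170:225],(396,396),interpolation=2),cv2.resize(t[205:250,185:230],(396,396),interpolation=2)]))
```

```text
[[202.3 208.5]
 [197.2 176.2]] [[209.9 230.7]
 [203.2 225.9]]
```

View pics/c7.png

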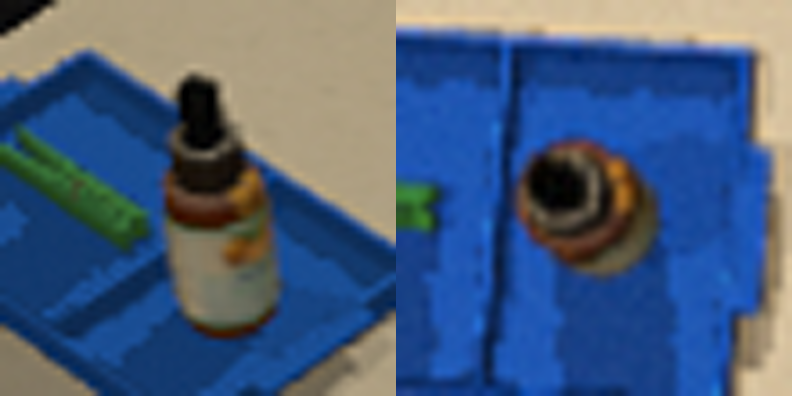

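The teat top is at scene (197.4,176.1) and top (203.3,225.5), matching the projection for an upright bottle at its target. Handing in.

```bash
python3 -c "
from workcell import env
print(env.job_done())"
```

```text
the job is handed in; nothing more can be done
None
```

Both kits are made up and handed in at about 37 s: bottle and peg strip in the blue tray, pod and mandarin in the yellow, teaspoon and jar not touched; all looked in place in the last pictures, though the hand-in returned no verdict.

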